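# Weigh the plaster column base on the beam scale

## Robot

A 6-joint arm with a two-finger parallel gripper is mounted at the origin on the work surface. World frame = base frame: x ahead of the robot, y to its left, z up, the work surface at z = 0. Lengths are in mm, angles in rad, forces in N, time in s.
With the tool pointing down it reaches from about 250 to 775 mm from the base axis. Payload 4 kg.
Tool frame: the origin (TCP) lies between the finger pads; the fingertips stand 8 mm ahead of it and the grasp point (between the pads) lies 11 mm behind it; z points along the fingers, y is the line along which they close (so a half turn about z gives the same grasp; the last joint's range is limited). The gripper opens to 85 mm and grips with 20 to 120 N. Pads are 22 mm wide; open, the fingers measure 114 mm over their backs; the gripper's body (76 mm by 85 mm) begins 54 mm behind the grasp point. The pads swing forward as they close: fully open they stand 13 mm farther back than shut.
Start: joints at [-0.103, 0.087, 1.371, -0, 1.684, -0.103], TCP at [550.017, -0.006, 218.441] pointing down, gripper open.
Joint ranges: [-3.1, 3.1], [-0.76, 2.03], [0.27, 2.55], [-1.08, 4.22], [0.17, 2.65], [-2.57, 2.57]. Speed limits (rad/s): [2.79, 2.79, 3.14, 3.14, 3.14, 3.14].

## Interface

Orientations are given as [roll, pitch, yaw] about the fixed x, y, z axes, in that order (R = Rz(yaw) Ry(pitch) Rx(roll)).
In Python, from cell import ctrl gives the robot as it stands. The module is installed in compiled form; this text tells all that it offers.
- The arm moves only by the tool jog_arm, never from a script. Its arguments are lists of equal length, an entry for each row: "hand": the closure, from -1 (fully open) to 1 (shut); "slide": the shift along the world's x, y, z scaled (see below), a list of three; "turn": the turn about the world's z scaled (see below). A call has 1 to 10 rows; each row shifts and turns the commanded pose from where the row before left it; what a row does not reach is not made up. The controller multiplies each number of a shift by 150 mm and each number of a turn by 90 degrees. A row lasts 1/12 s, in which the tool goes at most 41.7 mm and 7.16 degrees, less where a joint would pass 70% of its speed; a pose out of reach is approached as far as the arm can. A call with a number of a shift or a turn outside -1 to 1 is refused whole. A call with a gripper value outside its range is refused whole. The fingers move at their own pace and stop on an object; "newtons" is the grip in N (left out, the last holds). Time passes only in rows, so rows that do not move let the fingers close. It gives the time, the measured TCP pose, the force, the opening and the grip force at its end, in the units of the state.
- ctrl.get_state(): the state, without advancing time (a new reading comes with each control period).
- ctrl.get_image(name): name is "scene" or "side" or "wrist"; returns (picture, depth): 400x640x3 uint8, red, green, blue; 400x640 float32, mm along the optical axis (not along the pixel's ray), 0 where there is no reading.
- ctrl.get_calibration(name): a dict with "camera_matrix" (3x3 intrinsics, pixels), "rvec" (rotation vector, rad) and "tvec" (3), from world to camera coordinates, as OpenCV has them. Camera axes: x right, y down, z forward; pixel columns grow to the right and rows downward; lengths in mm; the calibration is good to about 2 mm. A picture is of the moment at which its call begins: read the wrist's pose just before it. get_calibration takes no time and is no camera call; for the wrist camera it gives the pose at the moment of the call.
- ctrl.sign_off(): hands the job in; it is judged then, once.
Trained networks look in the newest picture that a camera, given by its name, has taken for a name from the list of things; names that differ only in an ending like _2 or _b are one class to them, and where a whole thing is asked for, a point or a joint stands for the part that bears it (a point fixed in the world has none). Each returns a list of dicts, best first, with "score" (0 to 1); they miss things now and then, are a little off and sometimes report something else, mostly with a low value. They report only what shows in the picture. A call takes as long as a camera call. They do not tell look-alikes from the thing itself.
- ctrl.search_frame(thing, camera): "location" ([x, y, z] in mm, in the coordinates of the camera as it stood for that picture, good to about 4 mm: the middle of the surface that is visible of it).
- ctrl.trace(thing, camera): "pixels" (400x640 bool, what is visible of it).
- ctrl.mark_of(thing, camera): "location" ([x, y, z] in mm, in the coordinates of the camera as it stood for that picture, good to about 4 mm: a listed point, or the origin of a listed thing).
The state is a dict: "time_s": time; "joint_pos": joint angles; "dq": joint speeds; "joint_torque": joint torques, N m; "tcp_pos": TCP position; "orientation": TCP orientation; "ft_force": force on the tool from outside, world axes, zero at the start; "ft_torque": the same for the moment, N m; "opening": finger opening in mm; "gripper_force": force on a finger pad.
Only numpy, scipy, OpenCV 4.12 (cv2) and the standard library are available. Lean on these libraries where they do the work, as an engineer would, in place of code of your own. Each camera call takes 0.05 s, during which the arm holds its last target. There are 200 camera calls.

## Task

Weigh the plaster column base on the beam scale: set it upright on the pan, easing the pan down to its stop so that the beam never slams, and let go. Then slide the poise along the beam until the beam floats, its pointer staying between the two marks of the loop for six seconds with nothing touching the scale, and finish with it still floating so. Do not disturb the other things on the bench.

Things in the scene. Friction and masses are not known exactly. Their poses are not given: they have to be found in the camera images.
- casting: The plaster column base to be weighed, off-white, about 300 g (the true weight is unknown: 255 to 360 g). Square plinth 66 x 66 x 26 mm, on it a 52 x 52 x 14 mm step, on that a round moulding and an upright round stub 36 mm in diameter from 52 to 86 mm above the underside: grip it there. Origin at the centre of the underside, z up.
- scale: The beam scale, fixed to the bench: grey base 130 mm wide and 500 mm long (y from -310 to +190 mm), 35 mm high, with two pillars at the pivot, 110 mm high. Origin on the bench under the pivot. Its y axis lies along the beam towards the pan, x is parallel to the pivot axis, z up. Pan bearing on the beam at y = +140 mm.
- beam (a joint): Angle of the beam about the pivot: 0 when level, positive when the pan is up and the pointer end down; stops at -0.16 and +0.16 rad. Between the stops it swings freely and slowly with very little damping (period about 2.7 s, swings die away over some 10 s). It starts at rest on the +0.16 stop, as the fixed counterweight at the pointer end outweighs the empty pan.
- pivot (a point): Pivot of the beam, 100 mm above the bench. Loaded beam with poise: moment of inertia about 0.029 kg m2, righting stiffness about 0.15 N m per rad, damping about 0.0045 N m s per rad (nominal values; the true stiffness differs by up to 25 %).
- poise (a joint): Position of the brass sliding weight (poise) along the beam: 0 at its inner end, 50 mm from the pivot, to 0.155 m at its outer end (205 mm from the pivot), growing away from the pan, along the scale's -y. Mass 180 g: 10 mm outward adds 0.0177 N m, lowering the pointer end. It slides with 0.5 N of friction and stays where left. A 300 g casting balances near 0.095 m; each 10 g more needs 8 mm more.
- knob (a point): Middle of the poise's upright steel knob: a pin 20 mm in diameter, 55 mm long (27 mm above and below this point), on the 34 x 40 x 36 mm poise block. 45.5 mm above the beam's centre line, 145.5 mm above the bench when level; it tilts, rises and falls with the beam. It is slippery (friction 0.12): a finger can push it along while the beam goes on swinging; a firm grip holds the beam.
- pan_top (a point): Centre of the pan's upper face: steel plate 120 x 120 mm with a 6 mm high rim. The pan stays level at every beam angle; its face is 160 mm above the bench when the beam is level, 182 mm at the start, 138 mm on its lower stop. With the casting on it, it falls to that stop and stays there until the poise is moved out.
- pointer (a point): Tip of the beam in the loop, 290 mm from the pivot on the side away from the pan; a flat black tongue 26 mm long.
- loop (a point): Middle of the steel loop through which the pointer end of the beam passes, 100 mm above the bench, at y = -290 mm on the scale. Uprights at x = +-30 mm, top bar 170 mm above the bench. Two black marks on the uprights, 19 mm above and below the middle, are the limits for the floating pointer: beam angles of about +-0.065 rad.
- drum: Bystander: plain plaster cylinder, 50 mm in diameter, 70 mm high. Origin at the centre of the underside.
- capital: Bystander: plaster capital, a round neck that widens upward to a 62 mm square slab on top, 59 mm high. Origin at the centre of the underside.
- glue: Bystander: white glue bottle, 56 mm in diameter, 150 mm high.
- tub: Bystander: paint tub, 110 mm in diameter, 110 mm high.
- house: Bystander: small white model house, 70 x 110 mm, 80 mm high.
- brush: Bystander: paint brush lying on the bench.
- cup: Bystander: white cup, 76 mm in diameter, 85 mm high.
- driver: Bystander: screwdriver with a wooden handle lying on the bench.
Things that resemble listed ones, but are neither listed nor needed, are in the scene too. What is shaped like the casting but turquoise is not meant.

How it is judged:
By the outcome, as a careful person would: the job done as asked, in the order asked, and still so for the second after the job is handed in, with the robot touching nothing.
It also fails if it takes over 72 s, if anything falls off the work surface, if the arm or the gripper's body presses on something with over 40 N, if the wrist force passes 120 N, or if a joint passes its speed limit or range.

## Working session

There is one attempt and no reset: what is moved stays moved. The work goes in short steps, Python scripts to look and compute and a tool call to move; the robot and the scene stay as the last step left them, time stands still between calls to the robot, and variables do not carry over. Pictures are saved under pics/ and viewed, at most 10 in all, crops included, and the job is handed in when it is done.

Besides the shell and the picture viewer there is one more tool, called after "Call:" as a command line: name --pt "numbers of a row" for each row, then --argument value for the rest. jog_arm: Moves the arm, as the interface text tells. Shifts and turns lie within -1 to 1; 1 stands for 150 mm of shift or 90 degrees of turn. Its arguments: {"type":"object","properties":{"hand":{"type":"array"},"slide":{"type":"array"},"turn":{"type":"array"},"newtons":{"type":"number"}},"required":["hand","slide","turn"]}

```bash
mkdir -p pics
cat > h.py <<'E'
from cell import ctrl
import numpy as np, cv2
def w(cam,p):
    c=ctrl.get_calibration(cam);R=cv2.Rodrigues(np.array(c["rvec"],float))[0]
    return R.T@(np.array(p,float)-np.array(c["tvec"],float).ravel())
def px(cam,p):
    c=ctrl.get_calibration(cam);return (c["camera_matrix"]@np.array(p)/p[2])[:2].round().astype(int)
def cloud(cam,d):
    c=ctrl.get_calibration(cam);K=np.array(c["camera_matrix"]);R=cv2.Rodrigues(np.array(c["rvec"],float))[0]
    v,u=np.mgrid[:400,:640];P=np.stack([(u-K[0,2])/K[0,0]*d,(v-K[1,2])/K[1,1]*d,d],-1)
    return (P-np.array(c["tvec"],float).ravel())@R
E
python3 - <<'E'
from h import *
ims=[]
for cam in ("scene","side"):
    im,d=ctrl.get_image(cam);ims.append(im);np.save(cam+"_d.npy",d);np.save(cam+"_i.npy",im)
    cv2.imwrite(f"pics/{cam}0.png",im[...,::-1])
    for t in ("casting","scale","pivot","knob","pan_top","pointer","loop"):
        for r in ctrl.mark_of(t,cam)[:3]: print(cam,t,round(r["score"],2),px(cam,r["location"]),w(cam,r["location"]).round(1))
    print(cam, w(cam,[0,0,0]).round())
print(ctrl.get_state())
E
```

```text
scene casting 0.81 [440 194] [456.8 392.5   2.7]
scene casting 0.77 [408 161] [256.8 342.9  -1.5]
scene casting 0.62 [371 273] [ 7.255e+02  3.710e+01 -2.000e-01]
scene scale 0.83 [331 242] [565.4 -55.2  -4.3]
scene pivot 0.87 [333 224] [571.5 -52.8 100.5]
scene pivot 0.43 [439 216] [556.7 344.4   2.3]
scene knob 0.79 [310 221] [ 567.  -126.4  135.1]
scene knob 0.53 [247 246] [ 550.7 -338.    53.6]
scene pan_top 0.67 [376 202] [583.8  87.4 181.9]
scene pointer 0.81 [248 246] [ 550.6 -336.9   51.4]
scene loop 0.69 [245 238] [ 554.4 -340.9  102.7]
scene [1578. -326. 1385.]
side casting 0.84 [389 197] [ 7.263e+02  3.780e+01 -1.000e-01]
side casting 0.77 [292 219] [387.1 -33.4  -1.9]
side casting 0.7 [307 138] [453.9 398.1   1.6]
side scale 0.94 [347 219] [567.9 -55.5   5.9]
side scale 0.56 [409 302] [ 7.081e+02 -3.602e+02  1.000e-01]
side pivot 0.79 [348 200] [568.5 -57.8 100.8]
side knob 0.65 [349 208] [ 563.3 -120.4  133.8]
side knob 0.23 [347 149] [578.5  86.9 182. ]
side pan_top 0.98 [345 150] [573.6  83.4 183.2]
side pointer 0.93 [353 290] [ 553.1 -341.8   51.4]
side loop 0.33 [307 138] [452.3 394.9   0.5]
side [ 457. -843.  941.]
{'time_s': 0.8, 'joint_pos': array([-1.03112807e-01,  8.71681638e-02,  1.37069934e+00, -7.03674588e-06,
        1.68359887e+00, -1.03137853e-01]), 'dq': array([ 7.02171351e-04,  1.91572179e-03, -2.19638767e-05,  2.77025381e-05,
        1.54825210e-03, -1.09460499e-03]), 'joint_torque': array([-3.14928866e-04, -3.51674831e+01, -3.13439119e+01, -2.28857078e-05,
        7.52812434e-05,  3.95384461e-06]), 'tcp_pos': array([ 5.50015563e+02, -1.56475255e-02,  2.18458630e+02]), 'orientation': array([3.14146777e+00, 1.99555432e-05, 1.57082058e+00]), 'ft_force': array([ 0.2459505 ,  0.20791461, -0.12359784]), 'ft_torque': array([-0.03467025, -0.03328482,  0.00670506]), 'gripper_force': 0.0, 'opening': 85.33814480186216}
```

View pics/scene0.png

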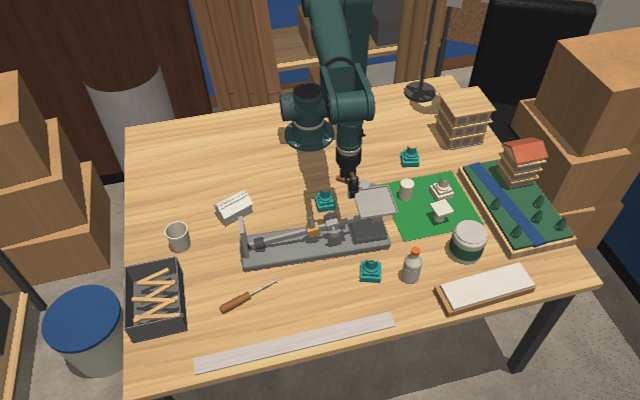

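View pics/side0.png

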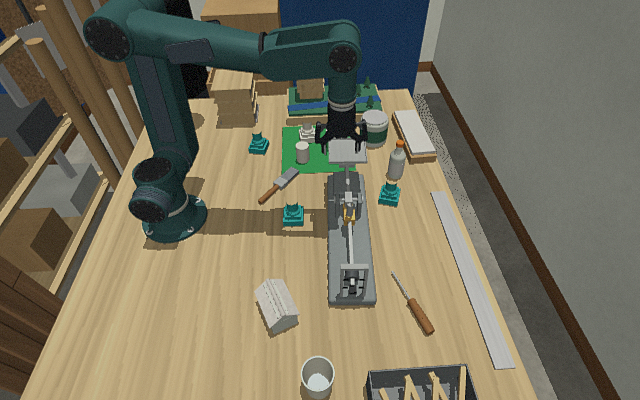

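Run:
```python
from h import *
i=np.load("scene_i.npy");c=cv2.resize(i[140:240,370:490],None,fx=5,fy=5,interpolation=cv2.INTER_CUBIC)
cv2.imwrite("pics/crop1.png",c[...,::-1])
d=np.load("scene_d.npy");P=cloud("scene",d)
for t in ("drum","capital","casting"):
    for r in ctrl.mark_of(t,"scene")[:2]: print(t,round(r["score"],2),px("scene",r["location"]),w("scene",r["location"]).round(1))
```

```text
drum 0.68 [404 195] [430.5 258.2   5.4]
capital 0.63 [439 217] [557.4 345.7   0.8]
casting 0.81 [440 194] [456.8 392.5   2.7]
casting 0.77 [408 161] [256.8 342.9  -1.5]
```

View pics/crop1.png

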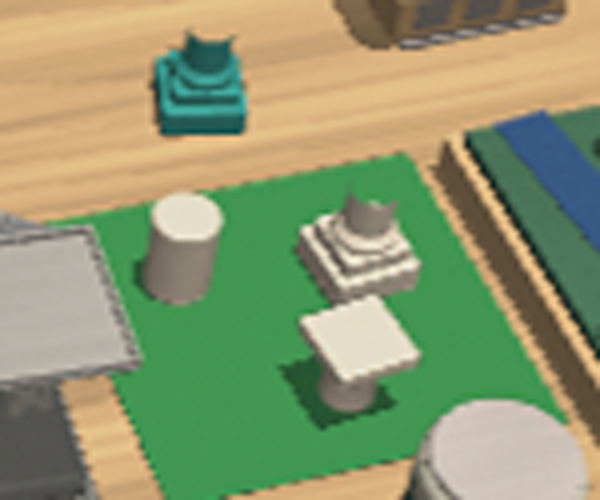

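Call:
jog_arm --hand '[-1,-1,-1,-1,-1,-1,-1,-1,-1,-1]' --pt "-0.1 0.1 0.2" --pt "-0.1 0.15 0.2" --pt "-0.1 0.25 0" --pt "-0.1 0.25 0" --pt "-0.1 0.25 0" --pt "-0.1 0.25 0" --pt "0 0.27 0" --pt "0 0.27 0" --pt "0 0.27 0" --pt "0 0 0" --turn '[0,0,0,0,0,0,0,0,0,0]'

```text
time_s: 1.78
tcp_pos: [458.5, 315.3, 277.1]
orientation: [-3.14, -0.003, 1.579]
ft_force: [-0.5, -0.4, -0.2]
opening: 85.6
gripper_force: 0.0
```

The off-white plinth with the stub, at scene (441,190), is the casting. The look-alikes at (410,157), (325,200) and (371,271) are turquoise. Its neighbours are the drum at (406,190) and the capital at (441,212).

Run:
```python
from h import *
im,d=ctrl.get_image("wrist");cv2.imwrite("pics/w1.png",im[...,::-1])
P=cloud("wrist",d)
print(w("wrist",[0,0,0]).round(),w("wrist",[0,0,100]).round())
for r in ctrl.mark_of("casting","wrist")[:2]: print(round(r["score"],2),px("wrist",r["location"]),w("wrist",r["location"]).round(1))
for r in ctrl.trace("casting","wrist")[:1]:
    Q=P[r["pixels"]&(d>0)];print(r["score"],Q.min(0).round(),Q.max(0).round())
    for lo,hi in ((56,95),(36,44),(20,30)):
        S=Q[(Q[:,2]>lo)&(Q[:,2]<hi)]
        if len(S)>20: print(lo,hi,len(S),S.min(0).round(),S.max(0).round(),cv2.minAreaRect(S[:,:2].astype(np.float32)))
print(ctrl.get_state()["tcp_pos"])
```

```text
[458. 387. 433.] [458. 358. 337.]
0.71 [317 116] [456.9 387.9   2.2]
0.69 [187 149] [ 2.6e+02  3.4e+02 -2.0e-01]
0.88 [420. 356.   1.] [492. 431.  57.]
36 44 1032 [428. 365.  40.] [482. 420.  44.] ((455.5964050292969, 392.23681640625), (51.97417449951172, 51.94956588745117), 5.237856388092041)
20 30 725 [422. 358.  26.] [490. 427.  30.] ((455.6459655761719, 392.192626953125), (65.92019653320312, 65.96485137939453), 5.480877876281738)
[459.84594295 309.04311616 278.13577838]
```

View pics/w1.png

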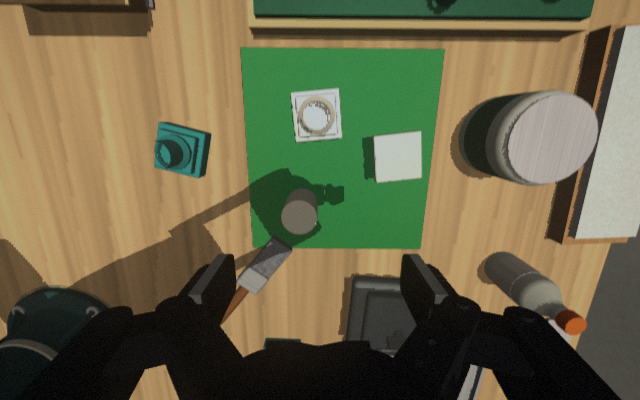

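Call:
jog_arm --hand '[-1,-1,-1,-1,-1,-1,-1,-1,-1,-1]' --pt "-0.03 0.2 -0.12" --pt "0 0.2 -0.15" --pt "0 0.155 -0.2" --pt "0 0 -0.22" --pt "0 0 -0.22" --pt "0 0 -0.2" --pt "0 0 -0.15" --pt "0 0 -0.1" --pt "0 0 -0.083" --pt "0 0 0" --turn '[0,0,0,0,0,0,0,0,0,0]'

```text
time_s: 2.77
tcp_pos: [454.6, 389.6, 59.0]
orientation: [-3.137, 0.004, 1.569]
ft_force: [-0.1, 0.1, -0.7]
opening: 85.6
gripper_force: 0.0
```

Call:
jog_arm --hand '[1,1,1,1,1,1]' --pt "0 0 0" --pt "0 0 0" --pt "0 0 0" --pt "0 0 0" --pt "0 0 0" --pt "0 0 0" --turn '[0,0,0,0,0,0]' --newtons 30

```text
time_s: 3.27
tcp_pos: [456.2, 392.8, 63.9]
orientation: [3.139, -0.001, 1.571]
ft_force: [-1.9, -1.1, 5.7]
opening: 34.7
gripper_force: 29.8
```

Run:
```python
from h import *
for cam in ("scene","side"):
    d=np.load(cam+"_d.npy");P=cloud(cam,d);ok=(d>0)&(abs(P[...,0]-578)<90)&(abs(P[...,1]-86)<85)&(abs(P[...,2]-184)<9)
    Q=P[ok];print(cam,len(Q),np.median(Q[:,2]),cv2.minAreaRect(Q[:,:2].astype(np.float32)))
    # knob
    ok=(d>0)&(abs(P[...,0]-566)<14)&(abs(P[...,1]+122)<60)&(P[...,2]>95)
    Q=P[ok]
    for z in range(95,180,8):
        S=Q[(Q[:,2]>=z)&(Q[:,2]<z+8)]
        if len(S): print(z,len(S),S.min(0).round(),S.max(0).round())
    # base slab top z=35
    ok=(d>0)&(abs(P[...,0]-566)<110)&(abs(P[...,1]+110)<280)&(abs(P[...,2]-35)<5)
    print(cv2.minAreaRect(P[ok][:,:2].astype(np.float32)))
```

```text
scene 1100 182.58028175724644 ((579.8682250976562, 84.51034545898438), (121.4837417602539, 127.81722259521484), 86.42001342773438)
95 34 [ 558. -172.   95.] [580. -74. 103.]
103 66 [ 553. -140.  103.] [580. -62. 111.]
111 30 [ 558. -132.  111.] [579. -64. 119.]
119 12 [ 567. -132.  119.] [ 577. -114.  126.]
127 8 [ 564. -133.  127.] [ 578. -114.  133.]
135 9 [ 568. -134.  135.] [ 577. -118.  143.]
143 13 [ 566. -136.  144.] [ 577. -117.  151.]
151 7 [ 570. -134.  152.] [ 578. -125.  159.]
159 7 [ 568. -137.  159.] [ 578. -120.  166.]
((569.9772338867188, -113.74482727050781), (497.222900390625, 134.17897033691406), 85.98162078857422)
side 845 181.97326334134377 ((579.3275146484375, 80.98651123046875), (125.01923370361328, 117.58123779296875), 86.28195190429688)
95 38 [ 554. -169.   95.] [580. -73. 103.]
103 73 [ 552. -142.  103.] [580. -69. 111.]
111 35 [ 554. -131.  111.] [580. -62. 118.]
119 11 [ 555. -135.  119.] [ 569. -122.  126.]
127 9 [ 555. -136.  128.] [ 572. -124.  132.]
135 12 [ 557. -137.  136.] [ 575. -127.  142.]
143 10 [ 557. -138.  144.] [ 574. -130.  150.]
151 15 [ 556. -141.  153.] [ 574. -123.  159.]
159 4 [ 556. -139.  159.] [ 570. -134.  162.]
((565.102294921875, -117.27993774414062), (498.2384948730469, 128.3270721435547), 86.39472961425781)
```

Call:
jog_arm --hand '[1,1,1,1,1,1,1,1,1]' --pt "0 0 0.1" --pt "0 0 0.2" --pt "0 0 0.22" --pt "0 0 0.22" --pt "0 0 0.22" --pt "0 0 0.2" --pt "0 0 0.2" --pt "0 0 0.1" --pt "0 0 0" --turn '[0,0,0,0,0,0,0,0,0]'

```text
time_s: 4.02
tcp_pos: [456.7, 393.2, 285.9]
orientation: [3.134, -0.005, 1.571]
ft_force: [-0.1, 0.1, -1.0]
opening: 34.4
gripper_force: 30.7
```

Call:
jog_arm --hand '[1,1,1,1,1,1,1,1,1,1]' --pt "0.053 -0.1 0" --pt "0.08 -0.2 0" --pt "0.1 -0.255 0" --pt "0.1 -0.255 0" --pt "0.1 -0.255 0" --pt "0.1 -0.255 0" --pt "0.1 -0.255 0" --pt "0.1 -0.255 0" --pt "0.06 -0.155 0" --pt "0.04 -0.08 0" --turn '[-0.01,-0.01,-0.01,-0.01,-0.01,-0.01,-0.01,-0.01,-0.01,-0.01]'

```text
time_s: 4.85
tcp_pos: [580.5, 78.7, 277.6]
orientation: [-3.137, 0.002, 1.408]
ft_force: [-0.6, -0.0, -3.4]
opening: 34.6
gripper_force: 30.6
```

Call:
jog_arm --hand '[1,1,1,1]' --pt "0 0 0" --pt "0 0 0" --pt "0 0 0" --pt "0 0 0" --turn '[0,0,0,0]'

```text
time_s: 5.18
tcp_pos: [579.9, 84.3, 280.7]
orientation: [-3.141, -0.0, 1.416]
ft_force: [0.3, -0.1, -3.1]
opening: 34.7
gripper_force: 30.6
```

Run:
```python
from h import *
s=ctrl.get_state();print(s["time_s"],s["tcp_pos"],s["ft_force"],s["orientation"])
for cam in ("scene","side"):
    im,d=ctrl.get_image(cam);P=cloud(cam,d)
    for r in ctrl.trace("casting",cam)[:4]:
        Q=P[r["pixels"]&(d>0)]
        if len(Q) and abs(Q[:,1].mean()-82)<40 and Q[:,2].mean()>150:
            print(cam,round(r["score"],2),np.percentile(Q,1,axis=0).round(),np.percentile(Q,99,axis=0).round())
    for r in ctrl.mark_of("casting",cam)[:4]:
        l=w(cam,r["location"]);
        if l[2]>100: print(cam,"mark",l.round(1))
    cv2.imwrite(f"pics/{cam}1.png",im[...,::-1])
```

```text
5.1833 [579.89387432  84.26453676 280.65548015] [ 0.34946836 -0.07454936 -3.07815276] [-3.14084813e+00 -4.59896669e-04  1.41638879e+00]
scene 0.88 [550.  53. 220.] [617. 118. 289.]
scene mark [582.1  85.1 219.8]
side mark [577.4  85.4 214.8]
```

Call:
jog_arm --hand '[1,1,1,1,1,1,1,1,1,1]' --pt "0 0 -0.03" --pt "0 0 -0.05" --pt "0 0 -0.04" --pt "0 0 -0.03" --pt "0 0 -0.02" --pt "0 0 -0.02" --pt "0 0 -0.02" --pt "0 0 -0.02" --pt "0 0 -0.02" --pt "0 0 -0.02" --turn '[0,0,0,0,0,0,0,0,0,0]'

```text
time_s: 6.32
tcp_pos: [580.5, 82.6, 240.8]
orientation: [3.141, -0.0, 1.414]
ft_force: [-0.9, 0.5, -1.5]
opening: 34.3
gripper_force: 30.8
```

Call:
jog_arm --hand '[1,1,1,1,1,1,1,1,1,1]' --pt "0 0 -0.02" --pt "0 0 -0.02" --pt "0 0 -0.02" --pt "0 0 -0.02" --pt "0 0 -0.02" --pt "0 0 -0.02" --pt "0 0 -0.02" --pt "0 0 -0.015" --pt "0 0 -0.015" --pt "0 0 -0.01" --turn '[0,0,0,0,0,0,0,0,0,0]'

```text
time_s: 7.15
tcp_pos: [580.5, 82.5, 213.1]
orientation: [3.142, 0.0, 1.414]
ft_force: [-0.7, 1.4, -1.3]
opening: 34.3
gripper_force: 30.8
```

Call:
jog_arm --hand '[1,1,1,1,1,1,1,1]' --pt "0 0 -0.012" --pt "0 0 -0.012" --pt "0 0 -0.01" --pt "0 0 -0.01" --pt "0 0 -0.008" --pt "0 0 -0.006" --pt "0 0 -0.005" --pt "0 0 0" --turn '[0,0,0,0,0,0,0,0]'

```text
time_s: 7.82
tcp_pos: [580.5, 82.4, 203.9]
orientation: [3.141, 0.0, 1.414]
ft_force: [-0.2, 0.9, -1.0]
opening: 34.5
gripper_force: 30.8
```

Call:
jog_arm --hand '[1,1,1,1,1]' --pt "0 0 -0.005" --pt "0 0 -0.004" --pt "0 0 -0.004" --pt "0 0 -0.003" --pt "0 0 0" --turn '[0,0,0,0,0]'

```text
time_s: 8.23
tcp_pos: [580.5, 82.4, 201.5]
orientation: [3.141, 0.0, 1.414]
ft_force: [0.8, 1.4, -0.1]
opening: 34.6
gripper_force: 30.8
```

Call:
jog_arm --hand '[1,1,1]' --pt "0 0 -0.004" --pt "0 0 -0.003" --pt "0 0 0" --turn '[0,0,0]'

```text
time_s: 8.48
tcp_pos: [580.5, 82.4, 200.5]
orientation: [3.141, 0.0, 1.414]
ft_force: [1.3, 0.3, -0.9]
opening: 34.2
gripper_force: 30.8
```

Call:
jog_arm --hand '[1,1,1,1]' --pt "0 0 -0.004" --pt "0 0 -0.004" --pt "0 0 -0.003" --pt "0 0 0" --turn '[0,0,0,0]'

```text
time_s: 8.82
tcp_pos: [580.5, 82.3, 198.8]
orientation: [3.141, 0.0, 1.414]
ft_force: [0.5, -1.0, -0.1]
opening: 34.2
gripper_force: 30.8
```

Run:
```python
from h import *
f=[]
for cam in ("side","scene"):
    im,d=ctrl.get_image(cam);f.append(ctrl.get_state()["ft_force"])
    P=cloud(cam,d)
    Q=P[(d>0)&(abs(P[...,0]-580)<50)&(abs(P[...,1]-83)<58)&(abs(P[...,2]-150)<30)]
    print(cam,np.histogram(Q[:,2],range(120,182,3)))
    for t in("pointer","pan_top"):
        for r in ctrl.mark_of(t,cam)[:1]: print(t,w(cam,r["location"]).round(1))
        f.append(ctrl.get_state()["ft_force"])
print(np.mean(f,0))
```

```text
side (array([  0,   0,   0,   2,  44, 192,  93,  24,  17,  15,  18,  14,  18,
        36,  55,  18,  12,  14,  32,  27]), array([120, 123, 126, 129, 132, 135, 138, 141, 144, 147, 150, 153, 156,
       159, 162, 165, 168, 171, 174, 177, 180]))
pointer [ 552.6 -342.3  148.1]
pan_top [575.6  87.  139. ]
scene (array([  0,   0,   0,   9,  46, 121, 159,  83,  25,  23,  13,  12,  23,
        31,  50,  31,  11,  25,  22,  26]), array([120, 123, 126, 129, 132, 135, 138, 141, 144, 147, 150, 153, 156,
       159, 162, 165, 168, 171, 174, 177, 180]))
pointer [ 551.  -338.6  142. ]
pan_top [578.9  86.  137.7]
[ 0.43811036 -0.17873684 -0.51639707]
```

Call:
jog_arm --hand '[1,1,1,1]' --pt "0 0 -0.004" --pt "0 0 -0.004" --pt "0 0 0" --pt "0 0 0" --turn '[0,0,0,0]'

```text
time_s: 9.45
tcp_pos: [580.5, 82.3, 198.6]
orientation: [3.141, 0.0, 1.414]
ft_force: [-1.5, -0.9, 3.3]
opening: 34.6
gripper_force: 31.1
```

Run:
```python
from h import *
f=[]
for k in range(4):
    ctrl.get_image("side");s=ctrl.get_state();f.append(s["ft_force"])
print(np.mean(f,0),s["tcp_pos"])
```

```text
[-1.74144904 -1.68099022  4.79055627] [580.49475476  82.34996372 198.57595938]
```

Call:
jog_arm --hand '[0.1,0,-0.1,-0.3,-0.5,-0.7,-0.7]' --pt "0 0 0.005" --pt "0 0 0" --pt "0 0 0" --pt "0 0 0" --pt "0 0 0" --pt "0 0 0.03" --pt "0 0 0.1" --turn '[0,0,0,0,0,0,0]'

```text
time_s: 10.23
tcp_pos: [579.1, 82.5, 215.2]
orientation: [-3.136, 0.001, 1.414]
ft_force: [0.3, -0.4, -0.1]
opening: 72.8
gripper_force: 0.0
```

Call:
jog_arm --hand '[-0.7,-0.7,-0.7,-0.7,-0.7,-0.7,-0.7,-0.7,-0.7,-0.7]' --pt "0 0 0.2" --pt "0 0 0.15" --pt "0 0 0.05" --pt "0 -0.1 0" --pt "0 -0.1 0" --pt "-0.02 -0.2 0" --pt "-0.02 -0.2 0" --pt "-0.02 -0.2 0" --pt "-0.02 -0.15 0" --pt "0 0 0" --turn '[0,0,-0.07,-0.079,-0.079,-0.079,-0.079,-0.079,-0.079,-0.079]'

```text
time_s: 11.07
tcp_pos: [568.0, -64.3, 278.2]
orientation: [3.139, 0.001, 0.424]
ft_force: [0.8, 0.7, -0.5]
opening: 72.1
gripper_force: 0.0
```

Run:
```python
from h import *
s=ctrl.get_state();print(s["time_s"],s["tcp_pos"],s["opening"],s["orientation"],s["joint_pos"][5])
for cam in ("scene","side"):
    im,d=ctrl.get_image(cam);P=cloud(cam,d);cv2.imwrite(f"pics/{cam}2.png",im[...,::-1])
    for t in("pointer","pan_top","casting","knob"):
        for r in ctrl.mark_of(t,cam)[:1]: print(cam,t,round(r["score"],2),w(cam,r["location"]).round(1))
    ok=(d>0)&(abs(P[...,0]-566)<14)&(abs(P[...,1]+122)<60)&(P[...,2]>125)&(P[...,2]<190)
    Q=P[ok];print(len(Q),Q.min(0).round(),Q.max(0).round(),np.median(Q,0).round())
```

```text
11.0667 [567.98343718 -64.28555424 278.21406739] 72.05760706107318 [3.13942063e+00 1.08166177e-03 4.23616286e-01] 0.9361437083490639
scene pointer 0.82 [ 550.6 -337.3  143.6]
scene pan_top 0.71 [580.1  86.4 137.2]
scene casting 0.97 [728.3  38.4  -4.4]
scene knob 0.66 [ 452.8 -557.6   -1.8]
136 [ 554. -181.  125.] [579. -96. 188.] [ 572. -117.  134.]
side pointer 0.97 [ 552.  -340.9  146.6]
side casting 0.89 [392.1 -34.3  -1.9]
side knob 0.59 [ 566.5 -109.2  154.1]
186 [ 552. -180.  125.] [ 580. -102.  183.] [ 564. -121.  135.]
```

View pics/side2.png

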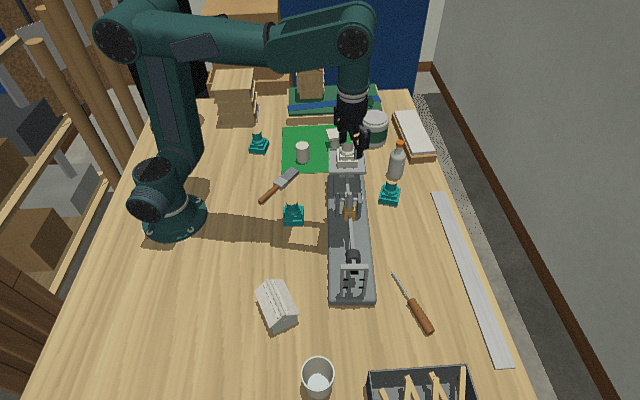

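Call:
jog_arm --hand '[-0.18,-0.18,-0.18,-0.18,-0.18,-0.18,-0.18]' --pt "-0.01 -0.08 0" --pt "0 -0.08 0" --pt "0 -0.08 -0.1" --pt "0 -0.087 -0.1" --pt "0 0 -0.1" --pt "0 0 -0.05" --pt "0 0 0" --turn '[-0.075,-0.075,-0.075,-0.075,-0.02,0,0]'

```text
time_s: 12.15
tcp_pos: [565.9, -108.5, 222.8]
orientation: [-3.14, 0.005, -0.066]
ft_force: [-0.3, 0.5, 0.1]
opening: 50.6
gripper_force: 0.0
```

Run:
```python
from h import *
s=ctrl.get_state();print(s["time_s"],s["tcp_pos"],s["opening"],s["orientation"])
im,d=ctrl.get_image("wrist");P=cloud("wrist",d);cv2.imwrite("pics/w2.png",im[...,::-1])
ok=(d>0)&(abs(P[...,0]-566)<25)&(abs(P[...,1]+108)<40)
Q=P[ok]
for z in range(110,195,8):
    S=Q[(Q[:,2]>=z)&(Q[:,2]<z+8)]
    if len(S): print(z,len(S),S.min(0).round(),S.max(0).round())
for r in ctrl.mark_of("knob","wrist")[:2]: print(round(r["score"],2),px("wrist",r["location"]),w("wrist",r["location"]).round(1))
```

```text
12.15 [ 565.91816782 -108.47164041  222.83444514] 50.6382362008306 [-3.14037534  0.00479065 -0.06589058]
110 394 [ 541. -148.  110.] [586. -68. 118.]
118 332 [ 551. -148.  118.] [586. -68. 126.]
126 1030 [ 550. -148.  126.] [585. -95. 134.]
134 54 [ 566. -132.  134.] [ 578. -105.  142.]
142 59 [ 565. -122.  142.] [ 578. -104.  150.]
150 67 [ 564. -121.  150.] [ 578. -102.  158.]
158 71 [ 563. -119.  158.] [ 578. -102.  166.]
166 82 [ 566. -118.  166.] [ 578. -100.  174.]
174 129 [ 559. -116.  174.] [578. -96. 182.]
182 134 [ 559. -115.  182.] [578. -97. 186.]
0.85 [317 209] [ 569.8 -108.3  159.4]
0.22 [ 80 277] [435.9 259.9   5.6]
```

View pics/w2.png

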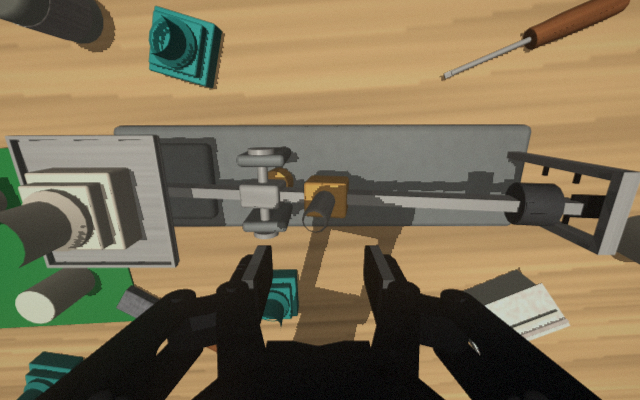

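Call:
jog_arm --hand '[-0.18,-0.18,-0.18,-0.18,-0.18,-0.18]' --pt "0.01 0 -0.08" --pt "0 0 -0.12" --pt "0 0 -0.12" --pt "0 0 -0.1" --pt "0 0 -0.07" --pt "0 0 0" --turn '[0,0,0,0,0,0]'

```text
time_s: 12.75
tcp_pos: [567.2, -108.4, 149.1]
orientation: [-3.141, 0.005, -0.067]
ft_force: [-0.5, 0.2, -0.1]
opening: 50.6
gripper_force: 0.0
```

Call:
jog_arm --hand '[-0.18,-0.18,-0.18,-0.18,-0.18,-0.18,-0.18,-0.18,-0.18,-0.18]' --pt "-0.003 -0.05 0" --pt "-0.004 -0.055 0.005" --pt "-0.004 -0.06 0.005" --pt "-0.004 -0.06 0.005" --pt "-0.004 -0.06 0.005" --pt "-0.004 -0.06 0.005" --pt "-0.004 -0.05 0.005" --pt "-0.003 -0.04 0.005" --pt "-0.002 -0.03 0.005" --pt "0 0 0" --turn '[0,0,0,0,0,0,0,0,0,0]'

```text
time_s: 13.58
tcp_pos: [563.6, -180.1, 158.1]
orientation: [3.141, -0.0, -0.069]
ft_force: [-0.1, -0.6, 0.2]
opening: 50.5
gripper_force: 0.0
```

```bash
cat > look.py <<'E'
from h import *
import sys
def look(n=2,k=1):
    for i in range(n):
        t=ctrl.get_state()["time_s"]
        im,d=ctrl.get_image("side");P=cloud("side",d)
        r=ctrl.mark_of("pointer","side")
        l=w("side",r[0]["location"]) if r else [0,0,0]
        t2=ctrl.get_state()["time_s"]
        z=-(l[2]-100)/290
        out=[round(t,2),"ptr",np.round(l,1),"ang",round(z,3)]
        if k:
            r=ctrl.mark_of("knob","side")
            out+=["knob",[ (round(q["score"],2),w("side",q["location"]).round(1)) for q in r[:1]]]
        print(*out)
    return im
if __name__=="__main__":
    s=ctrl.get_state();print(s["tcp_pos"].round(1),s["ft_force"].round(1))
    look(int(sys.argv[1]),int(sys.argv[2]))
E
python3 look.py 2 1
```

```text
[ 563.6 -180.1  158.1] [-0.1 -0.6  0.2]
13.58 ptr [ 549.2 -342.9  102.2] ang -0.007 knob [(0.73, array([ 563.2, -163. ,  146.5]))]
13.73 ptr [ 550.6 -342.    92.7] ang 0.025 knob [(0.6, array([718.6, 369.3,  -4.4]))]
```

Call:
jog_arm --hand '[-0.18,-0.18]' --pt "0.004 0.05 0.01" --pt "0.003 0.04 0.01" --turn '[0,0]'

```text
time_s: 14.05
tcp_pos: [564.7, -164.5, 160.9]
orientation: [-3.141, 0.0, -0.068]
ft_force: [1.3, 0.1, 0.5]
opening: 50.4
gripper_force: 0.0
```

```bash
python3 look.py 5 0
```

```text
[ 564.7 -164.5  160.9] [1.3 0.1 0.5]
14.05 ptr [ 552.  -342.2   92.7] ang 0.025
14.15 ptr [ 551.8 -344.7   98.3] ang 0.006
14.25 ptr [ 553.3 -342.1  105.4] ang -0.019
14.35 ptr [ 553.5 -342.   121. ] ang -0.073
14.45 ptr [ 552.7 -344.3  131.1] ang -0.107
```

```bash
python3 look.py 6 0; python3 look.py 1 1
```

```text
[ 564.6 -165.5  160.9] [ 0.3  0.2 -0.4]
14.55 ptr [ 552.4 -343.3  142.7] ang -0.147
14.65 ptr [ 551.3 -341.1  145.7] ang -0.158
14.75 ptr [ 551.9 -339.9  142. ] ang -0.145
14.85 ptr [ 554.1 -342.7  140.8] ang -0.141
14.95 ptr [ 548.1 -341.7  137.4] ang -0.129
15.05 ptr [ 553.4 -339.4  134.8] ang -0.12
[ 564.7 -165.3  161. ] [-0.1 -0.3  0.2]
15.15 ptr [ 555.3 -343.4  131.3] ang -0.108 knob [(0.71, array([ 559.9, -160. ,  159.4]))]
```

```bash
python3 look.py 7 0
```

```text
[ 564.7 -165.3  161. ] [-0.7  0.4 -0.5]
15.3 ptr [ 551.4 -343.   131.8] ang -0.11
15.4 ptr [ 553.  -345.9  129.4] ang -0.101
15.5 ptr [ 555.  -344.5  129.2] ang -0.101
15.6 ptr [ 551.4 -344.2  131.6] ang -0.109
15.7 ptr [ 553.6 -343.7  130.4] ang -0.105
15.8 ptr [ 553.9 -341.7  134.9] ang -0.121
15.9 ptr [ 552.1 -343.7  136.7] ang -0.126
```

Call:
jog_arm --hand '[0,0.15,0.25,0.3,0.34,0.38,0.42,0.46,0.5,0.54]' --pt "0 0 -0.03" --pt "0 0 -0.03" --pt "0 0 -0.025" --pt "0 0 0" --pt "0 0 0" --pt "0 0 0" --pt "0 0 0" --pt "0 0 0" --pt "0 0 0" --pt "0 0 0" --turn '[0,0,0,0,0,0,0,0,0,0]' --newtons 20

```text
time_s: 16.83
tcp_pos: [564.8, -165.5, 148.4]
orientation: [3.141, -0.0, -0.068]
ft_force: [0.1, -0.9, -0.5]
opening: 19.5
gripper_force: 7.5
```

```bash
python3 look.py 2 0; python3 -c "
from h import *;s=ctrl.get_state();print(s['opening'],s['gripper_force'],s['tcp_pos'],s['ft_force'])"
```

```text
[ 564.8 -165.5  148.4] [ 0.1 -0.9 -0.5]
16.83 ptr [ 551.5 -341.6  115.2] ang -0.053
16.93 ptr [ 551.4 -344.6  114.5] ang -0.05
19.567585211970595 7.395613789558411 [ 564.80536295 -165.45592845  148.28723937] [-0.21465633 -1.00865674 -0.16794921]
```

Call:
jog_arm --hand '[0.6,0.7,0.7,0.7,0.7,0.7,0.7,0.7]' --pt "0 0 0" --pt "0 0 0" --pt "-0.001 -0.015 0" --pt "-0.001 -0.02 0" --pt "-0.002 -0.02 0" --pt "-0.001 -0.02 0" --pt "-0.001 -0.01 0" --pt "0 0 0" --turn '[0,0,0,0,0,0,0,0]'

```text
time_s: 17.7
tcp_pos: [563.9, -178.7, 148.3]
orientation: [3.141, -0.0, -0.068]
ft_force: [1.7, -0.9, -0.8]
opening: 19.1
gripper_force: 19.5
```

```bash
python3 look.py 2 1; python3 -c "
from h import *;s=ctrl.get_state();print(s['opening'],s['gripper_force'],s['tcp_pos'],s['ft_force'],s['ft_torque'])"
```

```text
[ 563.9 -178.7  148.3] [ 1.7 -0.9 -0.8]
17.7 ptr [ 552.8 -343.4  113.8] ang -0.048 knob [(0.57, array([ 557.4, -176.3,  151.5]))]
17.85 ptr [ 552.1 -341.5  111.5] ang -0.04 knob [(0.78, array([ 560.6, -173.1,  151.9]))]
18.951549637649222 19.614966809749603 [ 563.95711145 -178.16118799  148.37192111] [ 1.16620306 -1.12317687 -0.55373786] [-0.17420686 -0.30408854  0.01063535]
```

Call:
jog_arm --hand '[0.3,-0.18]' --pt "0 0 0" --pt "0 0 0" --turn '[0,0]'

```text
time_s: 18.17
tcp_pos: [563.4, -177.8, 148.2]
orientation: [-3.141, 0.001, -0.067]
ft_force: [0.1, 0.0, 0.3]
opening: 40.5
gripper_force: 0.0
```

```bash
python3 look.py 14 0
```

```text
[ 563.4 -177.8  148.2] [0.1 0.  0.3]
18.17 ptr [ 552.1 -344.2  109.1] ang -0.031
18.27 ptr [ 552.7 -343.8  111.7] ang -0.04
18.37 ptr [575.   90.1 154.4] ang -0.187
18.47 ptr [ 555.3 -342.5  109.8] ang -0.034
18.57 ptr [ 552.5 -344.3  102. ] ang -0.007
18.67 ptr [ 548.3 -343.6  103.1] ang -0.011
18.77 ptr [ 550.  -344.8   97.2] ang 0.01
18.87 ptr [ 553.8 -344.2   93.6] ang 0.022
18.97 ptr [ 554.2 -345.7   90.1] ang 0.034
19.07 ptr [ 553.4 -343.2   87.2] ang 0.044
19.17 ptr [ 552.5 -342.    87.3] ang 0.044
19.27 ptr [0 0 0] ang 0.345
19.37 ptr [ 553.2 -344.4   81.8] ang 0.063
19.47 ptr [ 554.  -342.2   85.3] ang 0.051
```

Call:
jog_arm --hand '[-0.18,-0.18,-0.18,-0.18,-0.18,-0.18,-0.18,-0.18]' --pt "0 0 0.05" --pt "0 0 0.1" --pt "0 0 0.15" --pt "0 0 0.2" --pt "0 0 0.2" --pt "0 0 0.2" --pt "0 0 0.1" --pt "0 0 0" --turn '[0,0,0,0,0,0,0,0]'

```text
time_s: 20.23
tcp_pos: [565.3, -178.7, 304.7]
orientation: [3.138, -0.01, -0.068]
ft_force: [0.3, -0.4, 0.1]
opening: 50.7
gripper_force: 0.0
```

```bash
python3 look.py 24 0 | cut -c1-6,35-
```

```text
[ 565. 0.1]
20.23 ng -0.012
20.33 ng -0.016
20.43 ng -0.028
20.53 ng -0.025
20.63 0.331
20.73 -0.176
20.83 0.352
20.93 ng -0.025
21.03 ng -0.019
21.13 ng -0.018
21.23 ng -0.005
21.33 ng 0.005
21.43 ng 0.014
21.53 ng 0.014
21.63 ng 0.036
21.73 ng 0.03
21.83 ng 0.042
21.93 ng 0.041
22.03 ng 0.043
22.13 ng 0.042
22.23 ng 0.036
22.33 ng 0.035
22.43 ng 0.016
22.53 ng 0.018
```

Call:
jog_arm --hand '[-0.18,-0.18,-0.18,-0.18,-0.18,-0.18,-0.18,-0.18,-0.18,-0.18]' --pt "0 0 0" --pt "0 0 0" --pt "0 0 0" --pt "0 0 0" --pt "0 0 0" --pt "0 0 0" --pt "0 0 0" --pt "0 0 0" --pt "0 0 0" --pt "0 0 0" --turn '[0,0,0,0,0,0,0,0,0,0]'

```text
time_s: 23.47
tcp_pos: [563.8, -178.1, 298.2]
orientation: [3.141, 0.0, -0.068]
ft_force: [-0.1, 0.4, -0.2]
opening: 50.4
gripper_force: 0.0
```

Call:
jog_arm --hand '[-0.18,-0.18,-0.18,-0.18,-0.18,-0.18,-0.18,-0.18,-0.18,-0.18]' --pt "0 0 0" --pt "0 0 0" --pt "0 0 0" --pt "0 0 0" --pt "0 0 0" --pt "0 0 0" --pt "0 0 0" --pt "0 0 0" --pt "0 0 0" --pt "0 0 0" --turn '[0,0,0,0,0,0,0,0,0,0]'

```text
time_s: 24.3
tcp_pos: [563.8, -178.1, 298.2]
orientation: [3.141, -0.0, -0.068]
ft_force: [0.3, 0.7, -0.5]
opening: 50.7
gripper_force: 0.0
```

Call:
jog_arm --hand '[-0.18,-0.18,-0.18,-0.18,-0.18,-0.18,-0.18,-0.18,-0.18,-0.18]' --pt "0 0 0" --pt "0 0 0" --pt "0 0 0" --pt "0 0 0" --pt "0 0 0" --pt "0 0 0" --pt "0 0 0" --pt "0 0 0" --pt "0 0 0" --pt "0 0 0" --turn '[0,0,0,0,0,0,0,0,0,0]'

```text
time_s: 25.13
tcp_pos: [563.8, -178.1, 298.2]
orientation: [3.142, 0.0, -0.068]
ft_force: [-0.7, -0.3, 0.6]
opening: 50.5
gripper_force: 0.0
```

Call:
jog_arm --hand '[-0.18,-0.18,-0.18,-0.18,-0.18,-0.18,-0.18,-0.18,-0.18,-0.18]' --pt "0 0 0" --pt "0 0 0" --pt "0 0 0" --pt "0 0 0" --pt "0 0 0" --pt "0 0 0" --pt "0 0 0" --pt "0 0 0" --pt "0 0 0" --pt "0 0 0" --turn '[0,0,0,0,0,0,0,0,0,0]'

```text
time_s: 25.97
tcp_pos: [563.8, -178.1, 298.2]
orientation: [3.142, 0.0, -0.068]
ft_force: [-0.2, 0.2, 0.1]
opening: 50.5
gripper_force: 0.0
```

Call:
jog_arm --hand '[-0.18,-0.18,-0.18,-0.18,-0.18,-0.18,-0.18,-0.18,-0.18,-0.18]' --pt "0 0 0" --pt "0 0 0" --pt "0 0 0" --pt "0 0 0" --pt "0 0 0" --pt "0 0 0" --pt "0 0 0" --pt "0 0 0" --pt "0 0 0" --pt "0 0 0" --turn '[0,0,0,0,0,0,0,0,0,0]'

```text
time_s: 26.8
tcp_pos: [563.8, -178.1, 298.2]
orientation: [3.141, -0.0, -0.068]
ft_force: [0.2, 0.1, 0.5]
opening: 50.4
gripper_force: 0.0
```

Call:
jog_arm --hand '[-0.18,-0.18,-0.18,-0.18,-0.18,-0.18,-0.18,-0.18,-0.18,-0.18]' --pt "0 0 0" --pt "0 0 0" --pt "0 0 0" --pt "0 0 0" --pt "0 0 0" --pt "0 0 0" --pt "0 0 0" --pt "0 0 0" --pt "0 0 0" --pt "0 0 0" --turn '[0,0,0,0,0,0,0,0,0,0]'

```text
time_s: 27.63
tcp_pos: [563.8, -178.0, 298.2]
orientation: [3.142, 0.0, -0.068]
ft_force: [0.6, 0.7, 0.1]
opening: 50.5
gripper_force: 0.0
```

```bash
python3 look.py 24 0 | cut -c1-6,35-
python3 - <<'E'
from h import *
o=[]
im,d=ctrl.get_image("scene");o.append(im[170:290,220:420])
im,d=ctrl.get_image("side");o.append(im[130:310,270:430])
o=[cv2.resize(x,(int(x.shape[1]*500/x.shape[0]) if i else 500,500 if i else 300),interpolation=cv2.INTER_CUBIC) for i,x in enumerate(o)]
c=np.zeros((500,500+o[1].shape[1],3),np.uint8);c[:300,:500]=o[0];c[:,500:]=o[1]
c=cv2.resize(c,None,fx=.8,fy=.8);print(c.shape);cv2.imwrite("pics/end.png",c[...,::-1]);print(ctrl.get_state()["time_s"])
E
```

```text
[ 563.1]
27.63 ng 0.024
27.73 ng 0.018
27.83 ng 0.0
27.93 
28.03 ng -0.001
28.13 ng -0.009
28.23 ng -0.005
28.33 0.332
28.43 ng -0.009
28.53 ng -0.015
28.63 ng -0.007
28.73 ng -0.016
28.83 ng -0.009
28.93 ng -0.01
29.03 ng -0.004
29.13 ng 0.003
29.23 ng 0.012
29.33 ng 0.008
29.43 ng 0.017
29.53 ng 0.014
29.63 ng 0.026
29.73 ng 0.024
29.83 ng 0.03
29.93 ng 0.022
(400, 755, 3)
30.1333
```

View pics/end.png

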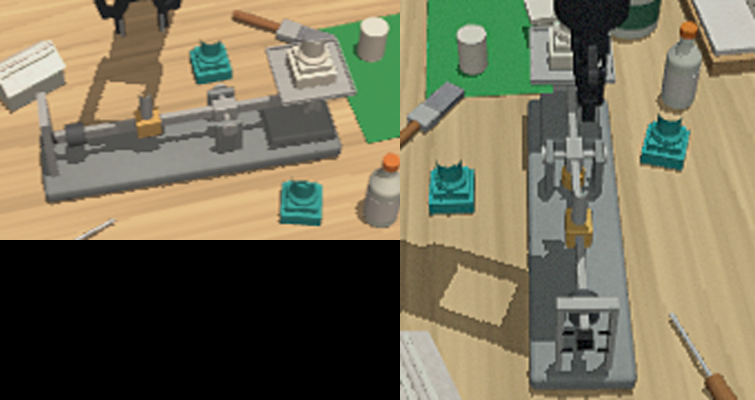

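The picture shows the casting upright on the pan and the beam floating. The pointer at (585,340) is between the two marks, and the gripper is clear of the scale. The swing of −0.015 to +0.03 rad is well inside ±0.065 and has held for more than 6 s.

```bash
python3 -c "
from cell import ctrl;print(ctrl.sign_off())"
```

```text
the job is handed in; nothing more can be done
None
```

I handed the job in at about 30 s: the casting stands upright on the pan and the beam has floated within the marks (last swing −0.015 to +0.03 rad, limit ±0.065) for over 6 s with nothing touching the scale; however, on my first push of the poise the beam rose to about level and, when I backed off, fell back onto its lower stop at about 0.4 rad/s, so it may be judged to have slammed.

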